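Screw a hose nipple into the inclined port of a vacuum catch pot

ROBOT

A 7-joint arm with a two-finger parallel gripper is mounted at the origin on a cart in front of the work surface, level with it; the furniture and walls round the work are solid. World frame = base frame: x ahead of the robot, y to its left, z up, the work surface at z = 0. Lengths are in m, angles in rad, forces in N, time in s.
With the tool pointing down it reaches from about 0.35 to 0.9 m from the base axis. Payload 8.1 kg.
Tool frame: the origin (TCP) lies between the finger pads; the fingertips stand 17 mm ahead of it and the grasp point (between the pads) lies 2 mm behind it; z points along the fingers, y is the line along which they close (so a half turn about z gives the same grasp; the last joint's range is limited). The gripper opens to 92 mm and grips with 3 to 60 N. Pads are 19 mm wide; open, the fingers measure 130 mm over their backs; the gripper's body (75 mm by 190 mm) begins 47 mm behind the grasp point.
Start: joints at [1.224, 0.434, 0.025, 1.573, -0.012, 1.134, -0.075], TCP at [0.151, -0.607, 0.208] pointing down, gripper open.
Joint ranges: [-2.62, 2.62], [-0.44, 2.09], [-1.27, 1.32], [0.08, 2.57], [-1.32, 4.46], [0.12, 2], [-2.74, 2.74]. Speed limits (rad/s): [2.22, 2.22, 3.01, 3.01, 3.14, 3.14, 3.14].

INTERFACE

Orientations are given as a rotation vector (axis times angle).
In Python, from cell import observe, get_image, calibration, sign_off, look_for, regions_of, landmark_of gives the robot as it stands.
- The arm moves only by the tool jog_arm, never from a script. Its argument "plan" is a list of rows, each an object with "offset": the shift along the tool's x, y, z normalised to -1 to 1, where 1 is 0.15 m, a list of three; "twist": the turn, a rotation vector about the tool's x, y, z normalised to -1 to 1, where 1 is 2 pi rad, a list of three; "fingers": the gripper command: -1 is shut, 1 is fully open, values between are in proportion. In form: [{"offset": [x, y, z], "twist": [ax, ay, az], "fingers": fingers}, ...]. A call has 1 to 20 rows; each row is the pose to reach, as a shift and turn from the pose commanded when the call began, along the tool's axes at that moment, turning the shorter way round; what a row does not reach only later rows make up. A row lasts 1/8 s, in which the tool goes at most 62.5 mm and 10.7 degrees, less where a joint would pass 70% of its speed; a pose out of reach is approached as far as the arm can. A call with a number of a shift or a turn outside -1 to 1 is refused whole. A call with a gripper value outside its range is refused whole. The fingers move at their own pace and stop on an object; "newtons" is the grip in N (left out, the last holds). Time passes only in rows, so rows that repeat a pose let the fingers close. It gives the time, the measured TCP pose, the force, the opening and the grip force at its end, in the units of the state.
- observe(): the state, without advancing time (a new reading comes with each control period).
- get_image(name): name is "scene" or "side" or "wrist"; returns the picture (420x560x3 uint8, red, green, blue); there is no depth.
- calibration(name): a dict with "fov_y" (degrees; the focal length in pixels is half the picture's height over the tangent of half this angle, whatever the lens; pixels are square), "cx", "cy" (the principal point, pixels), "position" and "attitude" of the camera in the world. Camera axes: x right, y down, z forward; pixel columns grow to the right and rows downward; lengths in m; the calibration is good to about 2 mm. The wrist camera is an equidistant fisheye: a pixel r from the principal point sees the ray r / f radians off the axis. A picture is of the moment at which its call begins: read the wrist's pose just before it. calibration takes no time and is no camera call; for the wrist camera it gives the pose at the moment of the call.
- sign_off(): hands the job in; it is judged then, once.
Trained networks look in the newest picture that a camera, given by its name, has taken for a name from the list of things; names that differ only in an ending like _2 or _b are one class to them, and where a whole thing is asked for, a point or a joint stands for the part that bears it (a point fixed in the world has none). Each returns a list of dicts, best first, with "conf" (0 to 1); they miss things now and then, are a little off and sometimes report something else, mostly with a low value. They report only what shows in the picture. A call takes as long as a camera call. They do not tell look-alikes from the thing itself.
- look_for(thing, camera): "box" ([left, top, width, height] as shares, 0 to 1, of the picture: columns of its width, rows of its height, round what is visible of it).
- regions_of(thing, camera): "region" (420x560 bool, what is visible of it) and "box" ([left, top, width, height] as shares, 0 to 1, of the picture: columns of its width, rows of its height, round what is visible of it).
- landmark_of(thing, camera): "at" ([row, column] as shares, 0 to 1, of the picture: columns of its width, rows of its height: a listed point, or the origin of a listed thing).
The state is a dict: "clock": time; "joints": joint angles; "dq": joint speeds; "joint_efforts": joint torques, N m; "position": TCP position; "ee_rot": TCP orientation; "force": force on the tool from outside, world axes, zero at the start; "ft_torque": the same for the moment, N m; "width": opening from 0.0 (shut) to 1.0 (fully open); "gripper_force": force on a finger pad.
Only numpy, scipy, OpenCV 4.12 (cv2) and the standard library are available. Lean on these libraries where they do the work, as an engineer would, in place of code of your own. Each camera call takes 0.05 s, during which the arm holds its last target. There are 200 camera calls.

TASK

Pick up the steel hose nipple and screw it, square and barb outward, into the clamped, inclined port of the catch pot. Start it gently, without forcing the thread, and turn it clockwise until its flange meets the rubber seal and you feel it bite, then give it an eighth of a turn more (45 degrees) and let go; do not overtighten it. Leave the wash bottle, the flat disc and the forceps where they are.

Things in the scene. Friction and masses are not known exactly. Their poses are not given: they have to be found in the camera images.
- nipple: Loose steel hose nipple, 82 mm tall, standing on its foot. Origin: centre of the foot, z up its axis. z 0-18 mm: stem, 28 mm wide, with a right-hand round thread of three starts, 36 mm over the ridges; z 18-24: flange 54 mm wide; z 26-52: square head, 26 x 26 mm, faces along x and y (grip here); z 52-82: hose barb, 18 mm wide.
- port: Mouth of the female adapter clamped on the pot's inclined branch (fixed). Origin: centre of its steel rim, 135 mm above the table. z: its axis, outward, 30 deg from vertical, leaning away from the pot, to the robot's right; bore 38 mm wide, hidden thread: 21 mm of travel per full turn, 0.6 mm axial play. Fully home the nipple's foot lies near z = -14.6 mm here.
- seal_top (a point): Centre of the top face of the black rubber ring seal (49 mm outside, 41 mm inside) on the port's rim, 6 mm above the rim when free; it yields about 5 N per mm. It bites when the nipple's flange meets it: foot at z = -12 mm of the port. 45 deg more presses it in 2.6 mm. How the adapter is turned in its clamp, and so where the thread catches, is hidden: pressed lightly and turned clockwise the nipple catches within 120 deg.
- catch_pot: Fixed steel pot, 84 mm wide and 120 mm tall, on a dark plate 160 x 112 mm; origin on the table under the plate's centre, the pot's axis 32 mm along +x of this body, the port's mouth 45 mm along -x.
- wash_bottle: White wash bottle with a red cap, 199 mm tall, 65 mm wide, a bystander.
- blind_ferrule: Flat steel disc, 75 mm wide, 6 mm thick, lying on the table, a bystander.
- forceps: Steel forceps, 117 mm long, lying on the table, a bystander.
Things that resemble listed ones, but are neither listed nor needed, are in the scene too. Several things look just like the nipple: the one meant starts farthest to the robot's right.

How it is judged:
By the outcome, as a careful person would: the job done as asked, in the order asked, and still so for the second after the job is handed in, with the robot touching nothing.
It also fails if it takes over 58 s, if anything falls off the work surface, if the arm or the gripper's body presses on something with over 40 N, if the wrist force passes 120 N, or if a joint passes its speed limit or range.

## Working session

There is one attempt and no reset: what is moved stays moved. The work goes in short steps, Python scripts to look and compute and a tool call to move; the robot and the scene stay as the last step left them, time stands still between calls to the robot, and variables do not carry over. Pictures are saved under pics/ and viewed, at most 10 in all, crops included, and the job is handed in when it is done.

Besides the shell and the picture viewer there is one more tool, called after "Call:" by a JSON object that holds its "api" and its "payload". jog_arm: Moves the arm, as the interface text tells. Scaled input: -1 to 1 covers 0.15 m each way for a shift and 2 pi rad each way for a turn. Its arguments: {"type":"object","properties":{"plan":{"type":"array","items":{"type":"object","properties":{"offset":{"type":"array","items":{"type":"number","minimum":-1,"maximum":1}},"twist":{"type":"array","items":{"type":"number","minimum":-1,"maximum":1}},"fingers":{"type":"number"}}}},"newtons":{"type":"number"}},"required":["plan"]}

```bash
mkdir -p pics; ls; cat > h.py <<'E'
import numpy as np, cv2
from scipy.spatial.transform import Rotation as R
from cell import *
E
python3 - <<'E'
from h import *
s=observe();print(s)
for n in("scene","side","wrist"):
    c=calibration(n);print(n,c)
    im=get_image(n);cv2.imwrite(f"pics/{n}0.png",im[:,:,::-1])
    for t in("nipple","port","seal_top","catch_pot"):
        for o in landmark_of(t,n):print(n,t,round(o["conf"],2),(np.array(o["at"])*[420,560]).round(1))
E
```

```text
pics
{'clock': 0.0, 'joints': array([ 1.22439996,  0.43525936,  0.02497293,  1.57410873, -0.01157707,
        1.13394594, -0.07512869]), 'dq': array([-1.61496917e-06, -1.42080299e-03, -1.53282781e-04,  3.78096602e-04,
        1.08335728e-03,  2.44068702e-03, -5.15335008e-04]), 'joint_efforts': array([-1.47154276e-05, -6.67849374e+01,  9.84880552e-01, -3.14457929e+01,
       -6.06248248e-02,  4.28688107e-02,  1.20095265e-04]), 'position': array([ 0.1506741 , -0.60601911,  0.20701788]), 'ee_rot': array([-3.11677259e+00, -3.81681424e-01,  5.56294436e-04]), 'force': array([ 0.10484419, -0.25663256,  0.62428605]), 'ft_torque': array([-0.0099916 ,  0.00820644, -0.00606492]), 'gripper_force': 0.0, 'width': 0.9959241340562343}
scene {'fov_y': 51.442789890067345, 'cx': 282.44087131253553, 'cy': 208.0754151308743, 'position': array([-0.40547875,  0.58568639,  0.59452822]), 'attitude': array([-1.15944474,  1.9282135 , -1.21515748])}
scene nipple 0.92 [264.1 220. ]
scene nipple 0.91 [282.8 188. ]
scene nipple 0.56 [309.  177.8]
scene port 0.7 [198.1 298.4]
scene seal_top 0.81 [196.1 297.1]
scene catch_pot 0.57 [245.2 280.9]
side {'fov_y': 48.085447760515684, 'cx': 280.14990886925295, 'cy': 206.1844241793497, 'position': array([ 0.46674433, -0.68905923,  0.67735578]), 'attitude': array([-2.17337198,  0.00506981, -0.01868951])}
side nipple 0.88 [200.1 289.5]
side nipple 0.7 [186.4 273.9]
side nipple 0.53 [177.2 250.9]
side port 0.72 [213.7 297.3]
side seal_top 0.79 [209.2 295.1]
side catch_pot 0.89 [246.  299.7]
wrist {'fov_y': 65.70646984690485, 'cx': 281.68899137224054, 'cy': 206.53284039982677, 'position': array([ 0.23030433, -0.58740751,  0.38419702]), 'attitude': array([ 2.27650476, -1.77981329, -0.27270315])}
```

View pics/scene0.png

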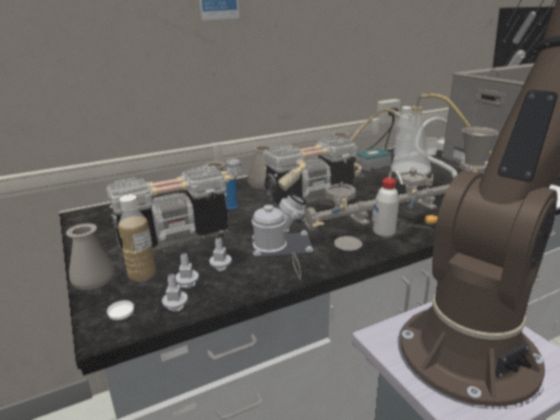

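View pics/side0.png

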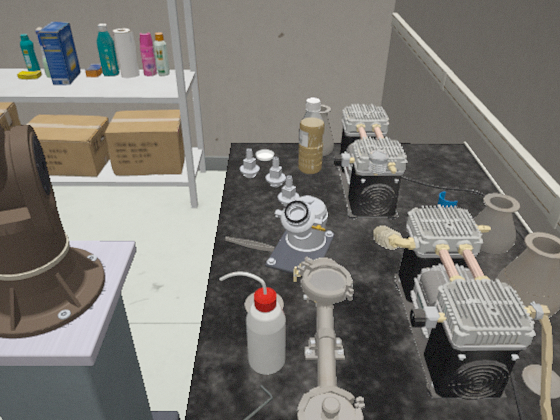

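```bash
cat >> h.py <<'E'
def ray(n,rc,c=None):
    c=c or calibration(n);f=210/np.tan(np.radians(c["fov_y"]/2))
    v=np.array([(rc[1]-c["cx"]),(rc[0]-c["cy"])])/f
    if n=="wrist":
        th=np.linalg.norm(v);d=np.r_[v/th*np.sin(th),np.cos(th)]
    else: d=np.r_[v,1]
    return np.array(c["position"]),R.from_rotvec(c["attitude"]).apply(d/np.linalg.norm(d))
def plane(n,rc,z,c=None):
    p,d=ray(n,rc,c);return p+d*(z-p[2])/d[2]
def tri(rs):
    A=sum(np.eye(3)-np.outer(d,d) for p,d in rs);b=sum((np.eye(3)-np.outer(d,d))@p for p,d in rs)
    x=np.linalg.solve(A,b);return x,[np.linalg.norm(np.cross(x-p,d)) for p,d in rs]
def proj(n,X,c=None):
    c=c or calibration(n);f=210/np.tan(np.radians(c["fov_y"]/2))
    v=R.from_rotvec(c["attitude"]).inv().apply(np.array(X)-c["position"])
    if n=="wrist":
        r=np.linalg.norm(v[:2]);th=np.arctan2(r,v[2]);return np.array([c["cy"],c["cx"]])+f*th*v[[1,0]]/r
    return np.array([c["cy"]+f*v[1]/v[2],c["cx"]+f*v[0]/v[2]])
E
python3 - <<'E'
from h import *
for a in [(264.1,220),(282.8,188),(309,177.8)]:print("scene",plane("scene",a,0))
for a in [(200.1,289.5),(186.4,273.9),(177.2,250.9)]:print("side",plane("side",a,0))
for nm,a,b in [("nip",(264.1,220),(200.1,289.5)),("port",(198.1,298.4),(213.7,297.3)),("seal",(196.1,297.1),(209.2,295.1)),("pot",(245.2,280.9),(246,299.7))]:
    print(nm,tri([ray("scene",a),ray("side",b)]))
for n,a in [("scene",(198.1,298.4)),("side",(213.7,297.3))]:print(n,"port",plane(n,a,.135))
for n,a in [("scene",(245.2,280.9)),("side",(246,299.7))]:print(n,"pot",plane(n,a,0))
for k,n in(("a","side"),("b","scene")):
    im=cv2.imread(f"pics/{n}0.png")
    cr=im[140:290,210:360] if n=="side" else im[170:320,160:320]
    cv2.imwrite(f"pics/crop{k}.png",cv2.resize(cr,None,fx=3.9,fy=3.9,interpolation=cv2.INTER_CUBIC))
E
```

```text
scene [0.51925833 0.30395477 0.        ]
scene [0.47732641 0.39971651 0.        ]
scene [0.39028876 0.44753391 0.        ]
side [0.50965251 0.32345692 0.        ]
side [0.46925724 0.38978824 0.        ]
side [0.40520124 0.43743808 0.        ]
nip (array([0.50817465, 0.30824631, 0.00870925]), [np.float64(0.0014925048548585264), np.float64(0.0014925048548584722)])
port (array([0.51595589, 0.07496178, 0.13465969]), [np.float64(0.000967896718219386), np.float64(0.0009678967182193866)])
seal (array([0.51196615, 0.08045961, 0.14246916]), [np.float64(0.0017017663303008615), np.float64(0.0017017663303008665)])
pot (array([0.52557931, 0.12774597, 0.00501834]), [np.float64(0.0024183541502384425), np.float64(0.002418354150238501)])
scene port [0.51715639 0.07504153 0.135     ]
side port [0.51530103 0.07312975 0.135     ]
scene pot [0.52958081 0.12389438 0.        ]
side pot [0.52768303 0.13683234 0.        ]
```

View pics/cropa.png

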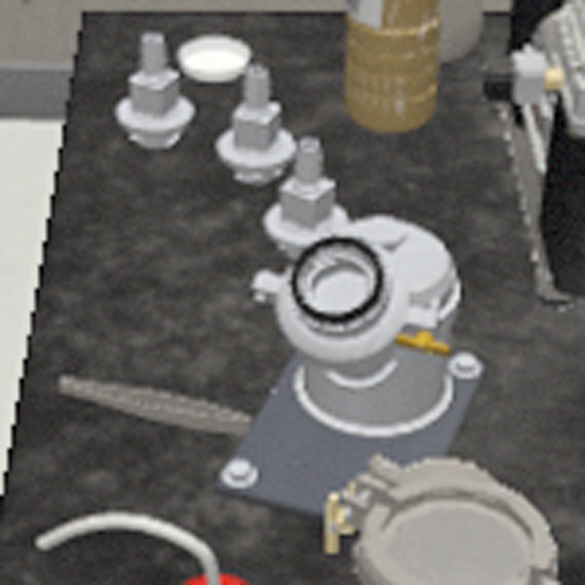

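```bash
cat >> h.py <<'E'
def down(yaw): # tool z down, tool x at world yaw
    c,s=np.cos(yaw),np.sin(yaw);return R.from_matrix(np.array([[c,s,0],[s,-c,0],[0,0,-1]]))
def delta(p,q,p0=None,q0=None):
    s=observe();p0=s["position"] if p0 is None else p0;q0=R.from_rotvec(s["ee_rot"]) if q0 is None else q0
    return (q0.inv().apply(np.array(p)-p0)/.15).round(3).tolist(),((q0.inv()*q).as_rotvec()/2/np.pi).round(4).tolist()
def chain(W):
    s=observe();p,q=s["position"],R.from_rotvec(s["ee_rot"])
    for P,Q in W:
        print(delta(P,Q,p,q));p,q=np.array(P),Q
E
python3 - <<'E'
from h import *
s=observe();q=R.from_rotvec(s["ee_rot"]);print(q.as_matrix().round(3))
c=calibration("wrist");print(q.inv().apply(c["position"]-s["position"]).round(3),(q.inv()*R.from_rotvec(c["attitude"])).as_matrix().round(2))
print("bottle",tri([ray("scene",(184,389)),ray("side",(300,264))]))
y0=np.arctan2(q.as_matrix()[1,0],q.as_matrix()[0,0]);print(y0)
chain([([.27,-.5,.32],q),([.38,-.4,.32],q),([.45,-.28,.32],q),([.5,-.15,.32],q),([.5,-.02,.32],q),([.5,.11,.32],q),([.47,.24,.32],q)])
E
```

```text
[[ 0.97   0.241  0.   ]
 [ 0.241 -0.97  -0.   ]
 [-0.     0.    -1.   ]]
[ 0.082  0.001 -0.176] [[-0.   -0.95 -0.3 ]
 [ 1.   -0.   -0.  ]
 [ 0.   -0.3   0.95]]
bottle (array([ 0.45353885, -0.17337139,  0.14707708]), [np.float64(1.56170132666344e-05), np.float64(1.561701326655586e-05)])
0.24370641695317394
([0.942, -0.498, -0.748], [0.0, 0.0, 0.0])
([0.873, -0.47, -0.0], [0.0, 0.0, 0.0])
([0.646, -0.664, -0.0], [0.0, 0.0, 0.0])
([0.533, -0.761, -0.0], [0.0, 0.0, 0.0])
([0.209, -0.841, -0.0], [0.0, 0.0, 0.0])
([0.209, -0.841, -0.0], [0.0, 0.0, 0.0])
([0.015, -0.889, -0.0], [0.0, 0.0, 0.0])
```

```bash
python3 - <<'E'
from h import *
W=[[.27,-.5,.32],[.38,-.4,.32],[.45,-.28,.32],[.5,-.15,.32],[.5,-.02,.32],[.5,.11,.32],[.47,.24,.32]]
chain([(p,down(.2437+.45*(i+1))) for i,p in enumerate(W)])
E
```

```text
([0.942, -0.498, -0.748], [0.0, 0.0, -0.0716])
([0.99, -0.044, 0.0], [0.0, 0.0, -0.0716])
([0.921, 0.093, 0.0], [0.0, 0.0, -0.0716])
([0.859, 0.353, 0.0], [0.0, 0.0, -0.0716])
([0.772, 0.395, 0.0], [0.0, 0.0, -0.0716])
([0.523, 0.691, 0.0], [0.0, 0.0, -0.0716])
([0.366, 0.81, 0.0], [0.0, 0.0, -0.0716])
```

Call:
{"api": "jog_arm", "payload": {"plan": [{"offset": [0.942,-0.498,-0.748],"twist": [0,0,-0.0716],"fingers": 1},{"offset": [0.942,-0.498,-0.748],"twist": [0,0,-0.0716],"fingers": 1},{"offset": [0.942,-0.498,-0.748],"twist": [0,0,-0.0716],"fingers": 1},{"offset": [0.942,-0.498,-0.748],"twist": [0,0,-0.0716],"fingers": 1}]}}

```text
clock: 1.25
position: [0.2745, -0.498, 0.3233]
ee_rot: [2.946, 1.077, 0.005]
force: [0.2, -0.9, -0.6]
width: 1.005
gripper_force: 0.0
```

Call:
{"api": "jog_arm", "payload": {"plan": [{"offset": [0.99,-0.044,0],"twist": [0,0,-0.0716],"fingers": 1},{"offset": [0.99,-0.044,0],"twist": [0,0,-0.0716],"fingers": 1},{"offset": [0.99,-0.044,0],"twist": [0,0,-0.0716],"fingers": 1},{"offset": [0.99,-0.044,0],"twist": [0,0,-0.0716],"fingers": 1}]}}

```text
clock: 1.75
position: [0.3805, -0.3993, 0.3196]
ee_rot: [-2.64, -1.702, 0.0]
force: [-0.0, -0.3, 0.1]
width: 1.002
gripper_force: 0.0
```

```bash
python3 - <<'E'
from h import *
s=observe();print(s["clock"],s["position"],s["joints"],s["dq"].round(2))
W=[[.45,-.28,.32],[.5,-.15,.32],[.5,-.02,.32],[.5,.11,.32],[.47,.24,.32]]
chain([(p,down(.2437+.45*(i+3))) for i,p in enumerate(W)])
E
```

```text
1.75 [ 0.38047913 -0.39928958  0.31956474] [ 0.91914451  0.2615701  -0.26770067  1.55645185  0.0703275   1.33371177
  0.21780669] [ 0.04  0.    0.06 -0.    0.01  0.   -0.01]
([0.916, 0.094, -0.003], [-0.0001, -0.0001, -0.0714])
([0.859, 0.353, 0.0], [0.0, 0.0, -0.0716])
([0.772, 0.395, 0.0], [0.0, 0.0, -0.0716])
([0.523, 0.691, 0.0], [0.0, 0.0, -0.0716])
([0.366, 0.81, 0.0], [0.0, 0.0, -0.0716])
```

Call:
{"api": "jog_arm", "payload": {"plan": [{"offset": [0.916,0.094,0],"twist": [0,0,-0.0716],"fingers": 1},{"offset": [0.916,0.094,0],"twist": [0,0,-0.0716],"fingers": 1},{"offset": [0.916,0.094,0],"twist": [0,0,-0.0716],"fingers": 1},{"offset": [0.916,0.094,0],"twist": [0,0,-0.0716],"fingers": 1}]}}

```text
clock: 2.25
position: [0.4489, -0.2821, 0.3197]
ee_rot: [-2.2, -2.243, 0.001]
force: [-0.3, -0.9, 0.6]
width: 0.998
gripper_force: 0.0
```

Call:
{"api": "jog_arm", "payload": {"plan": [{"offset": [0.859,0.353,0],"twist": [0,0,-0.0716],"fingers": 1},{"offset": [0.859,0.353,0],"twist": [0,0,-0.0716],"fingers": 1},{"offset": [0.859,0.353,0],"twist": [0,0,-0.0716],"fingers": 1},{"offset": [0.859,0.353,0],"twist": [0,0,-0.0716],"fingers": 1}]}}

```text
clock: 2.75
position: [0.4994, -0.1525, 0.3198]
ee_rot: [-1.646, -2.676, 0.001]
force: [0.5, -0.6, -0.6]
width: 1.001
gripper_force: 0.0
```

Call:
{"api": "jog_arm", "payload": {"plan": [{"offset": [0.772,0.395,0],"twist": [0,0,-0.0716],"fingers": 1},{"offset": [0.772,0.395,0],"twist": [0,0,-0.0716],"fingers": 1},{"offset": [0.772,0.395,0],"twist": [0,0,-0.0716],"fingers": 1},{"offset": [0.772,0.395,0],"twist": [0,0,-0.0716],"fingers": 1}]}}

```text
clock: 3.25
position: [0.4998, -0.0234, 0.3198]
ee_rot: [-1.011, -2.974, 0.002]
force: [-0.8, -0.6, -0.5]
width: 1.001
gripper_force: 0.0
```

```bash
python3 - <<'E'
from h import *
s=observe();print(s["clock"],s["position"],s["joints"],s["dq"].round(2))
W=[[.5,.11,.32],[.47,.22,.32]]
chain([(p,down(.2437+.45*(i+6))) for i,p in enumerate(W)])
im=get_image("wrist");cv2.imwrite("pics/w1.png",im[:,:,::-1])
for t in("nipple","port","seal_top","catch_pot"):
    for o in landmark_of(t,"wrist"):
        rc=np.array(o["at"])*[420,560];print(t,round(o["conf"],2),rc.round(1),plane("wrist",rc,{"nipple":0,"port":.135,"seal_top":.1402,"catch_pot":0}[t]))
E
```

```text
3.25 [ 0.49975821 -0.02338003  0.31975128] [ 0.51092821  0.22630572 -0.69721239  1.6444243   0.15015736  1.32583027
  0.70516295] [ 0.01  0.01  0.02  0.    0.    0.   -0.03]
([0.541, 0.706, -0.003], [-0.0002, 0.0, -0.0728])
([0.34, 0.68, 0.0], [0.0, 0.0, -0.0716])
nipple 0.93 [  3.6 474. ] [0.47160106 0.41160573 0.        ]
nipple 0.72 [ 45.1 443.8] [5.01875451e-01 3.05955597e-01 5.55111512e-17]
nipple 0.4 [ 50.9 332.5] [0.4112966  0.14019893 0.        ]
port 0.8 [131.9 364.6] [0.51259071 0.08427862 0.135     ]
seal_top 0.59 [136.1 358.3] [0.51100324 0.07529559 0.1402    ]
catch_pot 0.97 [118.  369.4] [0.52751802 0.12628446 0.        ]
```

View pics/w1.png

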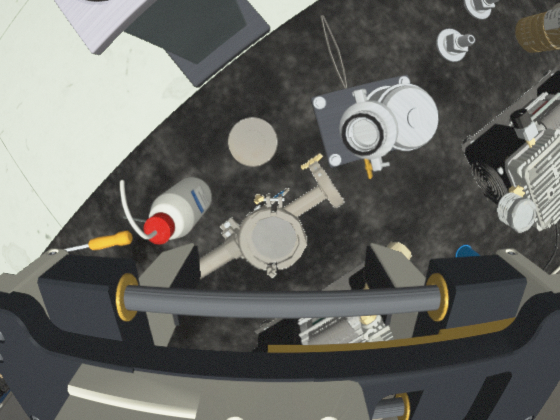

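```bash
python3 - <<'E'
from h import *
c=calibration("wrist")
b=[plane("wrist",rc,.01,c) for rc in [(103,320),(160,335),(80,403)]]
print(b)
for u,v in((0,1),(0,2)):print(np.degrees(np.arctan2(*(b[v]-b[u])[[1,0]])),np.linalg.norm(b[v]-b[u]))
print("seal",plane("wrist",(134,363),.1402,c),"lid",plane("wrist",(117,409),.12,c))
im=cv2.imread("pics/w1.png")[85:190,300:450]
cv2.imwrite("pics/w1c.png",cv2.resize(im,None,fx=5,fy=5,interpolation=cv2.INTER_CUBIC))
E
```

```text
[array([0.46366395, 0.07600504, 0.01      ]), array([0.54684125, 0.04328914, 0.01      ]), array([0.50815184, 0.20459691, 0.01      ])]
-21.471066697717553 0.08938004669845802
70.91633061285425 0.13606999351624374
seal [0.51214587 0.08162357 0.1402    ] lid [0.532733   0.14466511 0.12      ]
```

View pics/w1c.png

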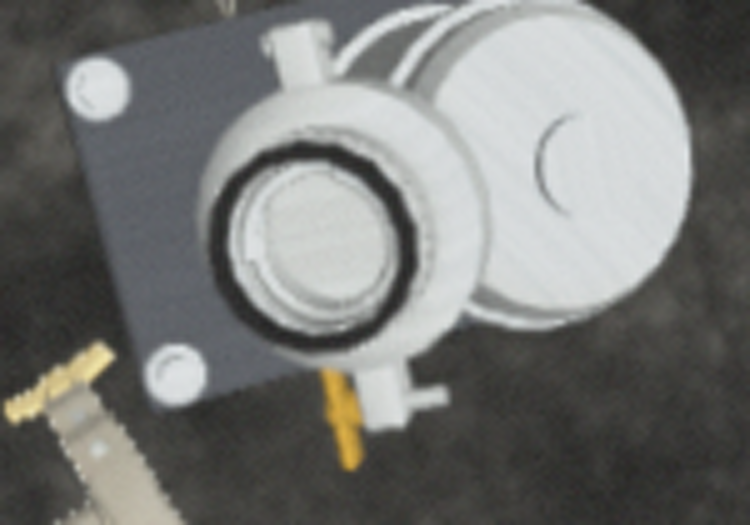

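Call:
{"api": "jog_arm", "payload": {"plan": [{"offset": [0.541,0.706,0],"twist": [0,0,-0.0728],"fingers": 1},{"offset": [0.541,0.706,0],"twist": [0,0,-0.0728],"fingers": 1},{"offset": [0.541,0.706,0],"twist": [0,0,-0.0728],"fingers": 1},{"offset": [0.541,0.706,0],"twist": [0,0,-0.0728],"fingers": 1}]}}

```text
clock: 4.0
position: [0.4992, 0.1129, 0.3199]
ee_rot: [-0.301, -3.127, -0.0]
force: [0.4, -0.4, -0.3]
width: 1.0
gripper_force: 0.0
```

Call:
{"api": "jog_arm", "payload": {"plan": [{"offset": [0.34,0.68,0],"twist": [0,0,-0.0716],"fingers": 1},{"offset": [0.34,0.68,0],"twist": [0,0,-0.0716],"fingers": 1},{"offset": [0.34,0.68,0],"twist": [0,0,-0.0716],"fingers": 1},{"offset": [0.34,0.68,0],"twist": [0,0,-0.0716],"fingers": 1}]}}

```text
clock: 4.5
position: [0.4691, 0.2211, 0.3197]
ee_rot: [0.398, -3.116, 0.001]
force: [-0.5, -1.4, -0.9]
width: 1.003
gripper_force: 0.0
```

```bash
python3 - <<'E'
from h import *
s=observe();print(s["clock"],s["position"],s["joints"],s["dq"].round(2))
im=get_image("wrist");cv2.imwrite("pics/w2.png",im[:,:,::-1])
for t in("nipple","port","seal_top"):
    for o in landmark_of(t,"wrist"):
        rc=np.array(o["at"])*[420,560];print(t,round(o["conf"],2),rc.round(1),plane("wrist",rc,{"nipple":0,"port":.135,"seal_top":.1402,"catch_pot":0}[t]))
print(proj("wrist",[.508,.308,.052]),proj("wrist",[.508,.308,.0]))
E
```

```text
4.5 [0.46907663 0.22114161 0.31970231] [ 0.18766967  0.32559898 -0.96375105  1.59302996  0.27210289  1.36667434
  1.0175023 ] [ 0.01 -0.    0.02  0.   -0.   -0.   -0.03]
nipple 0.68 [196.7 325.6] [0.50788844 0.30203957 0.        ]
nipple 0.64 [191.6 389.8] [0.4722922  0.40334286 0.        ]
port 0.68 [186.8 161.9] [0.51249777 0.08321873 0.135     ]
seal_top 0.62 [190.8 156.3] [0.51737703 0.0788529  0.1402    ]
[207.50258231 333.61571771] [197.72160054 328.69227448]
```

View pics/w2.png

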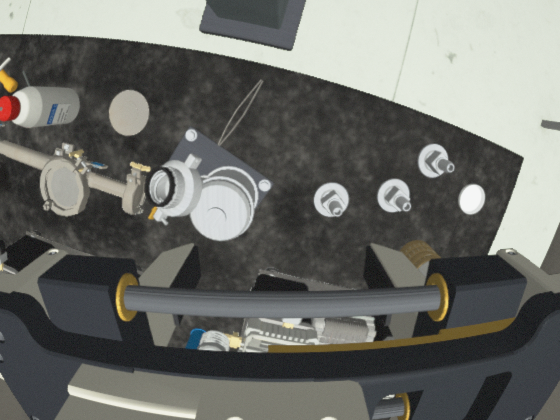

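```bash
python3 - <<'E'
from h import *
im=cv2.imread("pics/w2.png")[175:230,300:360]
cv2.imwrite("pics/w2c.png",cv2.resize(im,None,fx=10,fy=10,interpolation=cv2.INTER_CUBIC))
c=calibration("wrist")
# square top outline predicted at yaw 0 for reference
for z in(0,.024,.052,.082):print(z,proj("wrist",[.508,.304,z],c))
b=[plane("wrist",rc,.008,c) for rc in[(134.5,191),(186,265)]];d=b[1]-b[0];print(b,np.degrees(np.arctan2(d[1],d[0])),np.linalg.norm(d))
E
```

```text
0 [197.10846853 326.32202749]
0.024 [201.35744502 328.3730523 ]
0.052 [206.83825874 331.00854879]
0.082 [213.44235369 334.16901947]
[array([0.46174644, 0.07487812, 0.008     ]), array([0.51302496, 0.2051318 , 0.008     ])] 68.51133767904685 0.1399839598697582
```

View pics/w2c.png

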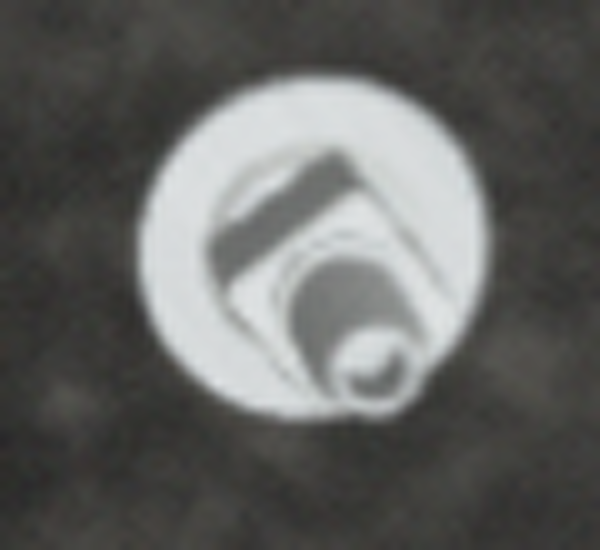

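```bash
python3 - <<'E'
from h import *
c=calibration("wrist")
g=lambda x,y,z:plane("wrist",(175+y/10-.45,300+x/10-.45),z,c)
print(g(313,247,.024),g(372,372,.082))
for z,a,b in[(.052,(230,295),(365,193)),(.052,(365,193),(460,310)),(.026,(212,265),(300,385)),(.026,(210,245),(340,150))]:
    d=g(*b,z)-g(*a,z);print(np.degrees(np.arctan2(d[1],d[0]))%90,np.linalg.norm(d))
E
```

```text
[0.50383022 0.3067256  0.024     ] [0.50480487 0.30672066 0.082     ]
53.329125319800426 0.024327126782127492
54.96772720322805 0.022946212940351606
51.36138564944717 0.023948641868179694
52.27686451182575 0.024379811527913277
```

```bash
python3 - <<'E'
from h import *
q=down(np.radians(233))
chain([([.5043,.3067,.18],q),([.5043,.3067,.044],q)])
E
```

```text
([-0.371, 0.493, 0.932], [-0.0001, -0.0, -0.1068])
([0.0, 0.0, 0.907], [0.0, 0.0, 0.0])
```

Call:
{"api": "jog_arm", "payload": {"plan": [{"offset": [-0.371,0.493,0.932],"twist": [0,0,-0.1068],"fingers": 0.5},{"offset": [-0.371,0.493,0.932],"twist": [0,0,-0.1068],"fingers": 0.5},{"offset": [-0.371,0.493,0.932],"twist": [0,0,-0.1068],"fingers": 0.5},{"offset": [-0.371,0.493,0.932],"twist": [0,0,-0.1068],"fingers": 0.5},{"offset": [-0.371,0.493,0.932],"twist": [0,0,-0.1068],"fingers": 0.5},{"offset": [-0.371,0.493,0.932],"twist": [0,0,-0.1068],"fingers": 0.5}]}}

```text
clock: 5.45
position: [0.5038, 0.3078, 0.1807]
ee_rot: [-1.402, 2.81, -0.0]
force: [0.3, 0.4, 0.3]
width: 0.749
gripper_force: 0.0
```

```bash
python3 - <<'E'
from h import *
s=observe();print(s["clock"],s["position"],s["joints"],s["width"])
c=calibration("wrist");im=get_image("wrist")
u=proj("wrist",[.5043,.3067,.082],c);print(u)
for o in landmark_of("nipple","wrist"):
    rc=np.array(o["at"])*[420,560];print(o["conf"],rc,plane("wrist",rc,0,c))
for o in regions_of("nipple","wrist")[:1]:print(o["box"])
r,k=u.astype(int);cr=im[max(r-70,0):r+70,k-80:k+80,::-1]
cv2.imwrite("pics/w3c.png",cv2.resize(cr,None,fx=4,fy=4));print(max(r-70,0),k-80)
q=down(np.radians(233));chain([([.5043,.3067,.044],q)])
E
```

```text
5.45 [0.50377236 0.30783038 0.18069749] [ 0.02273145  0.60944392 -1.02349856  1.63958102  0.55058769  1.20904142
  1.37379979] 0.7486097658742342
[200.52176785 281.36694058]
0.93 [178.794 280.   ] [0.50471013 0.30456269 0.        ]
0.69 [221.718 419.72 ] [0.39743262 0.45096936 0.        ]
0.68 [226.212 351.792] [0.47080712 0.4017239  0.        ]
[0.5936, 0.5017, 0.0782, 0.1098]
130 201
([0.005, -0.008, 0.913], [-0.0002, 0.0001, 0.0004])
```

View pics/w3c.png

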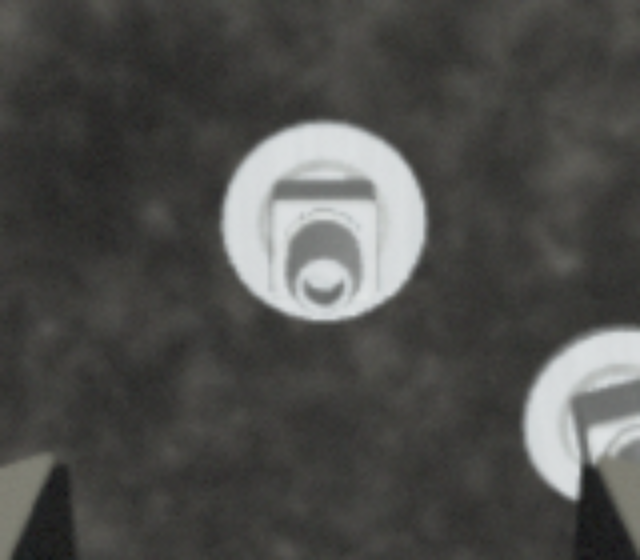

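Call:
{"api": "jog_arm", "payload": {"plan": [{"offset": [0.005,-0.006,0.35],"twist": [0,0,0],"fingers": 0.3},{"offset": [0.005,-0.006,0.65],"twist": [0,0,0],"fingers": 0.3},{"offset": [0.005,-0.006,0.85],"twist": [0,0,0],"fingers": 0.2},{"offset": [0.005,-0.006,0.913],"twist": [0,0,0],"fingers": 0.2},{"offset": [0.005,-0.006,0.913],"twist": [0,0,0],"fingers": 0.2}]}}

```text
clock: 6.22
position: [0.5037, 0.3073, 0.0438]
ee_rot: [-1.408, 2.808, 0.0]
force: [0.2, 0.2, 0.4]
width: 0.602
gripper_force: 0.0
```

Call:
{"api": "jog_arm", "payload": {"plan": [{"offset": [0,0,0],"twist": [0,0,0],"fingers": -1},{"offset": [0,0,0],"twist": [0,0,0],"fingers": -1},{"offset": [0,0,0],"twist": [0,0,0],"fingers": -1},{"offset": [0,0,0],"twist": [0,0,0],"fingers": -1},{"offset": [0,0,0],"twist": [0,0,0],"fingers": -1},{"offset": [0,0,0],"twist": [0,0,0],"fingers": -1}], "newtons": 40}}

```text
clock: 6.98
position: [0.5036, 0.3073, 0.0434]
ee_rot: [-1.408, 2.808, -0.0]
force: [0.0, -0.5, 2.5]
width: 0.173
gripper_force: 40.0
```

```bash
python3 - <<'E'
from h import *
s=observe();print({k:np.round(s[k],3) for k in s})
E
```

```text
{'clock': np.float64(6.975), 'joints': array([-0.044,  0.749, -0.914,  1.779,  0.707,  0.978,  1.252]), 'dq': array([-0.001, -0.   , -0.001, -0.001, -0.   ,  0.001, -0.001]), 'joint_efforts': array([-2.0400e-01, -6.7018e+01, -1.7299e+01, -2.1362e+01, -7.0000e-03,
       -9.5000e-02,  4.0000e-03]), 'position': array([0.504, 0.307, 0.043]), 'ee_rot': array([-1.408,  2.808, -0.   ]), 'force': array([ 0.046, -0.548,  2.497]), 'ft_torque': array([ 0.044, -0.082, -0.025]), 'gripper_force': np.float64(40.001), 'width': np.float64(0.173)}
```

```bash
python3 - <<'E'
from h import *
im=get_image("wrist")
im2=get_image("side")[130:280,220:340]
a=cv2.resize(im[110:330,130:430],(600,440));b=cv2.resize(im2,(352,440))[:, :200]
cv2.imwrite("pics/w4.png",np.hstack([a,b])[:,:,::-1])
E
```

```text
(no output)
```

View pics/w4.png

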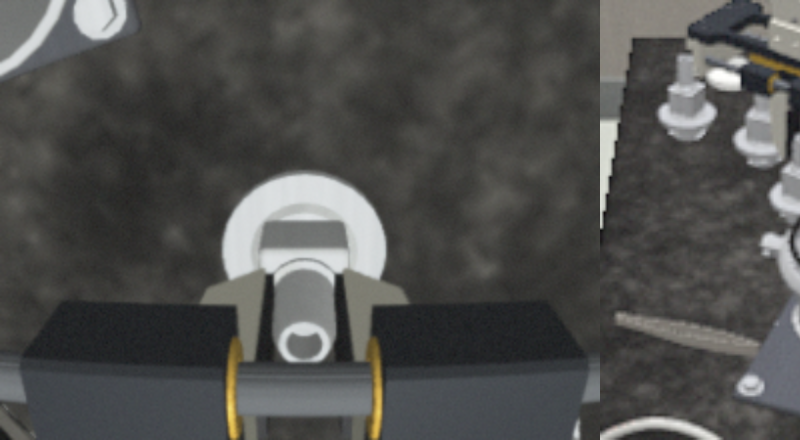

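```bash
cat >> h.py <<'E'
def axis(az):az=np.radians(az);return np.array([.5*np.cos(az),.5*np.sin(az),np.cos(np.pi/6)])
def tilted(yaw,az=-110.8):
    a=np.radians(az);return R.from_rotvec(np.array([-np.sin(a),np.cos(a),0])*np.pi/6)*down(np.radians(yaw))
E
python3 - <<'E'
from h import *
s=observe();p0=s["position"];q0=R.from_rotvec(s["ee_rot"]);c=calibration("wrist")
for d in(-.002,0,.002):print(d,proj("wrist",p0+q0.apply([d,0,-.0386]),c))
P=np.array([.514,.079,.135]);a=axis(-110.8);q=tilted(233);print(q.as_matrix()[:,2],a)
T=P+a*.18-.082*q.as_matrix()[:,0];print("T",T)
up=p0+[0,0,.145];m=(up+T)/2;m[2]=max(m[2],.27)
sl=R.from_rotvec((q*q0.inv()).as_rotvec()/2)*q0
chain([(up,q0),(m,sl),(T,q)])
E
```

```text
-0.002 [284.32247702 283.37793478]
0 [280.83487836 283.38724705]
0.002 [277.30279887 283.39652946]
[ 0.17755348  0.46741284 -0.8660254 ] [-0.17755348 -0.46741284  0.8660254 ]
T [0.52764293 0.05049166 0.33025661]
([-0.0, -0.0, -0.967], [0.0, 0.0, 0.0])
([0.638, -0.576, -0.544], [-0.0115, -0.04, 0.0004])
([0.512, -0.541, -0.588], [-0.0115, -0.04, 0.0004])
```

Call:
{"api": "jog_arm", "payload": {"plan": [{"offset": [0,0,-0.2],"twist": [0,0,0],"fingers": -1},{"offset": [0,0,-0.5],"twist": [0,0,0],"fingers": -1},{"offset": [0,0,-0.8],"twist": [0,0,0],"fingers": -1},{"offset": [0,0,-0.967],"twist": [0,0,0],"fingers": -1}]}}

```text
clock: 7.58
position: [0.5036, 0.3077, 0.1902]
ee_rot: [-1.408, 2.807, 0.001]
force: [1.3, 0.8, -3.0]
width: 0.169
gripper_force: 40.0
```

Call:
{"api": "jog_arm", "payload": {"plan": [{"offset": [0.2,-0.18,-0.17],"twist": [-0.0038,-0.013,0],"fingers": -1},{"offset": [0.42,-0.38,-0.36],"twist": [-0.0077,-0.027,0],"fingers": -1},{"offset": [0.638,-0.576,-0.544],"twist": [-0.0115,-0.04,0.0004],"fingers": -1},{"offset": [0.638,-0.576,-0.544],"twist": [-0.0115,-0.04,0.0004],"fingers": -1}]}}

```text
clock: 8.07
position: [0.5172, 0.1727, 0.2698]
ee_rot: [-1.302, 2.633, 0.259]
force: [0.0, 1.1, -3.0]
width: 0.17
gripper_force: 40.0
```

Call:
{"api": "jog_arm", "payload": {"plan": [{"offset": [0.17,-0.18,-0.2],"twist": [-0.0038,-0.013,0],"fingers": -1},{"offset": [0.34,-0.36,-0.39],"twist": [-0.0077,-0.027,0],"fingers": -1},{"offset": [0.512,-0.541,-0.588],"twist": [-0.0115,-0.04,0.0004],"fingers": -1},{"offset": [0.512,-0.541,-0.588],"twist": [-0.0115,-0.04,0.0004],"fingers": -1},{"offset": [0.512,-0.541,-0.588],"twist": [-0.0115,-0.04,0.0004],"fingers": -1}]}}

```text
clock: 8.7
position: [0.5269, 0.0502, 0.3296]
ee_rot: [-1.21, 2.431, 0.493]
force: [0.1, 0.5, -2.0]
width: 0.175
gripper_force: 40.0
```

```bash
cat >> h.py <<'E'
def ring(im,c,P0,az,dz=.006,tag=None):
    """refine port position: fit the dark ring; returns correction measured from in-plane mask centroid"""
    a=axis(az);u=np.cross([0,0,1],a);u/=np.linalg.norm(u);v=np.cross(a,u)
    N=241;g=(np.arange(N)-120)*.0004;X,Y=np.meshgrid(g,g)
    S=P0+a*dz+X[...,None]*u+Y[...,None]*v
    rc=np.array([proj("wrist",p,c) for p in S.reshape(-1,3)]).reshape(N,N,2).astype(np.float32)
    w=cv2.remap(im,rc[...,1],rc[...,0],cv2.INTER_LINEAR)
    G=cv2.cvtColor(w,cv2.COLOR_RGB2GRAY)
    rr=np.hypot(X,Y);k=np.zeros((151,151),np.float32);gg=(np.arange(151)-75)*.0004;kr=np.hypot(*np.meshgrid(gg,gg))
    on=(kr>.0205)&(kr<.0245);off=((kr<.0195)&(kr>.016))|((kr>.0255)&(kr<.029))
    k[on]=-1/on.sum();k[off]=1/off.sum()
    D=cv2.filter2D(G.astype(np.float32),-1,k);D=cv2.GaussianBlur(D,(0,0),2)
    m=D[80:161,80:161];i=np.unravel_index(m.argmax(),m.shape)
    x,y=g[80+i[1]],g[80+i[0]]
    if tag:cv2.imwrite(tag,cv2.resize(w,(482,482))[:,:,::-1])
    return P0+u*x+v*y,(x,y),m.max()
E
python3 - <<'E'
from h import *
s=observe();print(s["clock"],s["position"],s["joints"],s["width"],s["gripper_force"])
c=calibration("wrist");im=get_image("wrist");np.save("w5.npy",im)
P=np.array([.514,.079,.135]);print(proj("wrist",P,c))
for az in(-108,-110.8,-113):print(ring(im,c,P,az,tag="pics/rect5.png"))
for t in("port","seal_top"):
    for o in landmark_of(t,"wrist"):
        rc=np.array(o["at"])*[420,560];print(t,round(o["conf"],2),rc.round(1),plane("wrist",rc,{"port":.135,"seal_top":.1402}[t],c))
E
```

```text
8.7 [0.52690317 0.05017534 0.32963652] [ 1.12103226  0.36616657 -1.23424755  1.74728915 -0.14927544  1.05097397
  2.50245203] 0.17516848721071504 39.99981880187988
[108.4731923  282.03620469]
(array([0.51241903, 0.0806064 , 0.1356    ]), (np.float64(-0.002), np.float64(0.0012000000000000001)), np.float32(97.637))
(array([0.51249939, 0.08068171, 0.1356    ]), (np.float64(-0.002), np.float64(0.0012000000000000001)), np.float32(97.59873))
(array([0.51293325, 0.08058179, 0.1356    ]), (np.float64(-0.0016), np.float64(0.0012000000000000001)), np.float32(97.602875))
port 0.91 [107.3 286.1] [0.50972661 0.0806268  0.135     ]
port 0.59 [ 93.5 276.5] [0.50803141 0.06031571 0.135     ]
seal_top 0.97 [109.5 282.5] [0.5132624  0.07755413 0.1402    ]
```

```bash
python3 - <<'E'
from h import *
P=np.array([.5125,.081,.135]);a=axis(-110.8)
W=[]
for y in(143,60):
    q=tilted(y);W.append((P+a*.18-.082*q.as_matrix()[:,0],q))
chain(W);print(W[0][0],W[1][0])
E
```

```text
([0.548, -0.541, -0.001], [-0.0, -0.0004, 0.2504])
([0.48, -0.543, -0.0], [0.0, -0.0, 0.2306])
[ 0.54711688 -0.04961793  0.27944594] [ 0.44339137 -0.06401059  0.25041199]
```

Call:
{"api": "jog_arm", "payload": {"plan": [{"offset": [0.548,-0.541,0],"twist": [0,0,0.25],"fingers": -1},{"offset": [0.548,-0.541,0],"twist": [0,0,0.25],"fingers": -1},{"offset": [0.548,-0.541,0],"twist": [0,0,0.25],"fingers": -1},{"offset": [0.548,-0.541,0],"twist": [0,0,0.25],"fingers": -1},{"offset": [0.548,-0.541,0],"twist": [0,0,0.25],"fingers": -1},{"offset": [0.548,-0.541,0],"twist": [0,0,0.25],"fingers": -1},{"offset": [0.548,-0.541,0],"twist": [0,0,0.25],"fingers": -1},{"offset": [0.548,-0.541,0],"twist": [0,0,0.25],"fingers": -1},{"offset": [0.548,-0.541,0],"twist": [0,0,0.25],"fingers": -1},{"offset": [0.548,-0.541,0],"twist": [0,0,0.25],"fingers": -1}]}}

```text
clock: 10.1
position: [0.5476, -0.0497, 0.2795]
ee_rot: [0.952, 2.861, 0.806]
force: [-0.1, 0.5, -2.4]
width: 0.168
gripper_force: 40.0
```

```bash
python3 - <<'E'
from h import *
s=observe();print(s["clock"],s["position"],s["joints"],s["dq"].round(2))
c=calibration("wrist");im=get_image("wrist")
P=np.array([.5125,.081,.135]);print(proj("wrist",P,c))
for az in(-108,-110.8,-113):print(ring(im,c,P,az))
a=axis(-110.8);q=tilted(60);chain([(P+a*.18-.082*q.as_matrix()[:,0],q)])
E
```

```text
10.1 [ 0.54760547 -0.04967802  0.27945544] [ 0.90902557  0.3625091  -0.73892568  1.725829   -0.31286142  1.08196921
  1.2810277 ] [ 0.01  0.   -0.01 -0.    0.    0.    0.04]
[106.14202578 282.18516904]
(array([0.51277338, 0.08054694, 0.1348    ]), (np.float64(0.0004), np.float64(-0.0004)), np.float32(102.90012))
(array([0.51275092, 0.08053412, 0.1348    ]), (np.float64(0.0004), np.float64(-0.0004)), np.float32(102.89569))
(array([0.51273285, 0.08052484, 0.1348    ]), (np.float64(0.0004), np.float64(-0.0004)), np.float32(102.844154))
([0.486, -0.541, 0.001], [-0.0002, 0.0, 0.2311])
```

```bash
cat >> h.py <<'E'
P=np.array([.51265,.0807,.135]);AZ=-110.5;A=axis(AZ)
def foot():
    s=observe();q=R.from_rotvec(s["ee_rot"]);f=s["position"]+q.apply([0,0,.0434])-P
    M=q.as_matrix();x=(R.from_rotvec(np.array([-np.sin(np.radians(AZ)),np.cos(np.radians(AZ)),0])*np.pi/6).inv()*q).as_matrix()
    print("t",round(s["clock"],2),"foot z mm",round(1e3*f@A,2),"lat(tool xy)",(1e3*q.inv().apply(f-A*(f@A)))[:2].round(2),"tilt",round(np.degrees(np.arccos(-M[:,2]@A)),2),"yaw",round(np.degrees(np.arctan2(x[1,0],x[0,0])),1))
    print("F tool",q.inv().apply(s["force"]).round(2),"T tool",q.inv().apply(s["ft_torque"]).round(2),"w",round(s["width"],3),s["joints"].round(2))
E
python3 - <<'E'
from h import *
foot()
q=tilted(203,AZ);chain([(P+A*(.0434+.03),q),(P+A*(.0434+.008),q)])
E
```

```text
t 10.15 foot z mm 136.75 lat(tool xy) [-81.91  -0.26] tilt 0.1 yaw 143.3
F tool [-0.38 -1.28  1.91] T tool [ 0.73 -0.33 -0.07] w 0.173 [ 0.91  0.36 -0.74  1.73 -0.31  1.08  1.28]
([0.547, 0.002, 0.711], [-0.0002, 0.0002, -0.166])
([-0.0, -0.0, 0.147], [0.0, 0.0, 0.0])
```

Call:
{"api": "jog_arm", "payload": {"plan": [{"offset": [0.35,0,0.1],"twist": [0,0,-0.028],"fingers": -1},{"offset": [0.547,0.002,0.2],"twist": [0,0,-0.056],"fingers": -1},{"offset": [0.547,0.002,0.4],"twist": [0,0,-0.084],"fingers": -1},{"offset": [0.547,0.002,0.6],"twist": [0,0,-0.112],"fingers": -1},{"offset": [0.547,0.002,0.7],"twist": [0,0,-0.14],"fingers": -1},{"offset": [0.547,0.002,0.711],"twist": [0,0,-0.166],"fingers": -1},{"offset": [0.547,0.002,0.711],"twist": [0,0,-0.166],"fingers": -1}]}}

```text
clock: 11.02
position: [0.5, 0.0458, 0.1986]
ee_rot: [-0.553, 2.739, 0.634]
force: [-0.7, 0.4, -2.9]
width: 0.173
gripper_force: 40.0
```

```bash
python3 - <<'E'
from h import *
foot()
q=tilted(203,AZ);chain([(P+A*(.0434+.008),q),(P+A*(.0434+.0),q)])
c=calibration("wrist");im=get_image("wrist")
cv2.imwrite("pics/w6.png",cv2.resize(im[90:330,130:430],(750,600))[:,:,::-1])
E
```

```text
t 11.03 foot z mm 30.28 lat(tool xy) [-0.1  -0.55] tilt 0.11 yaw -157.1
F tool [ 1.5  -0.39  2.54] T tool [ 0.58  0.41 -0.09] w 0.173 [ 1.    0.41 -1.03  2.   -0.21  0.76  2.15]
([0.0, 0.003, 0.149], [-0.0002, 0.0002, -0.0004])
([0.0, 0.0, 0.053], [0.0, 0.0, 0.0])
```

View pics/w6.png

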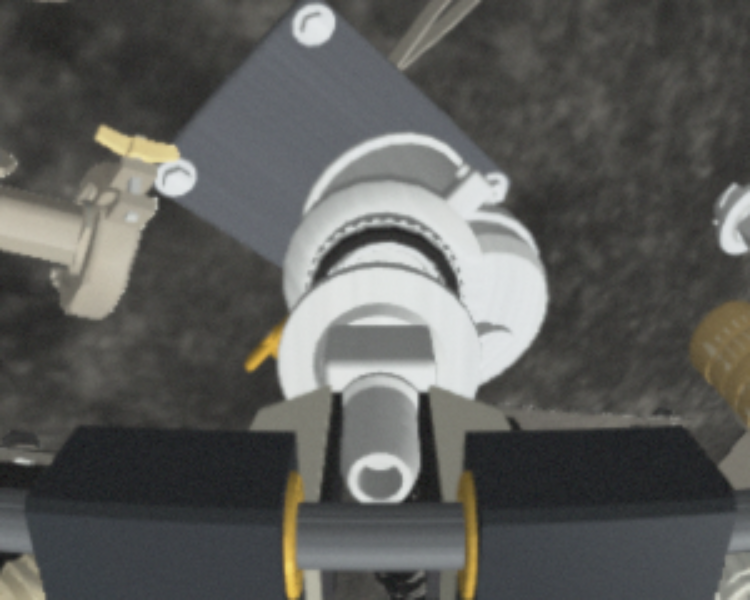

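```bash
python3 - <<'E'
from h import *
s=observe();q=R.from_rotvec(s["ee_rot"]);p=s["position"];c=calibration("wrist")
for z in(-.0386,.0194):print(z,proj("wrist",p+q.apply([0,0,z]),c), proj("wrist",p+q.apply([0,.001,z]),c))
print("seal",proj("wrist",P+A*.006,c))
im=get_image("wrist")
sub=im[175:205,250:325].mean(2).astype(int)
for r in(181,184,187,190,193,196):
    print(r,[ (250+i,v) for i,v in enumerate(im[r,245:330].mean(1).astype(int)) if v<70 ])
for r in (205,215,225,235):
    row=im[r,220:345].mean(1).astype(int);print(r,[(220+i,row[i],row[i+1]) for i in range(len(row)-1) if abs(row[i+1]-row[i])>25])
E
```

```text
-0.0386 [280.28542673 283.59075795] [280.28177923 285.64364401]
0.0194 [235.20844586 283.10399311] [235.20715233 284.64083163]
seal [211.52975073 283.87782669]
181 [(282, np.int64(58)), (283, np.int64(53)), (284, np.int64(48)), (285, np.int64(51)), (286, np.int64(51)), (287, np.int64(53)), (288, np.int64(43)), (289, np.int64(44)), (290, np.int64(45)), (291, np.int64(31)), (292, np.int64(35)), (293, np.int64(39)), (294, np.int64(45)), (295, np.int64(60))]
184 [(275, np.int64(50)), (276, np.int64(42)), (277, np.int64(33)), (278, np.int64(39)), (279, np.int64(44)), (280, np.int64(52)), (281, np.int64(52)), (282, np.int64(48)), (283, np.int64(52)), (284, np.int64(49)), (285, np.int64(49)), (286, np.int64(51)), (287, np.int64(50)), (288, np.int64(49)), (289, np.int64(49)), (290, np.int64(52)), (291, np.int64(51)), (292, np.int64(46)), (293, np.int64(49)), (294, np.int64(50)), (295, np.int64(52)), (296, np.int64(47)), (297, np.int64(52)), (298, np.int64(47)), (299, np.int64(44)), (300, np.int64(37)), (301, np.int64(37)), (302, np.int64(40)), (303, np.int64(50))]
187 [(270, np.int64(59)), (
[... 1722 characters left out ...]
, (241, np.int64(148), np.int64(178)), (242, np.int64(178), np.int64(211)), (257, np.int64(195), np.int64(161)), (301, np.int64(118), np.int64(151)), (302, np.int64(151), np.int64(202)), (342, np.int64(214), np.int64(159)), (343, np.int64(159), np.int64(90))]
235 [(228, np.int64(79), np.int64(109)), (233, np.int64(132), np.int64(93)), (234, np.int64(93), np.int64(59)), (239, np.int64(53), np.int64(94)), (240, np.int64(94), np.int64(171)), (241, np.int64(171), np.int64(214)), (254, np.int64(217), np.int64(173)), (255, np.int64(173), np.int64(140)), (304, np.int64(193), np.int64(219)), (333, np.int64(210), np.int64(179)), (334, np.int64(179), np.int64(119)), (335, np.int64(119), np.int64(74))]
```

```bash
python3 - <<'E'
from h import *
s=observe();q=R.from_rotvec(s["ee_rot"]);p=s["position"];c=calibration("wrist")
x=q.as_matrix()[:,0]
for z in(.0194,.0254):print("flange top",z,proj("wrist",p+q.apply([.027,0,z]),c))
print("barb rim",proj("wrist",p+q.apply([.009,0,-.0386]),c),proj("wrist",p+q.apply([-.009,0,-.0386]),c))
for h in(0,.006):print("seal outer/inner",h,proj("wrist",P+A*h+x*.0245,c),proj("wrist",P+A*h+x*.0205,c),proj("wrist",P+A*h+x*.0255,c))
im=get_image("wrist")
print([(170+i,v) for i,v in enumerate(im[170:205,283].mean(1).astype(int))])
print([(255+i,v) for i,v in enumerate(im[255:300,282].mean(1).astype(int))])
E
```

```text
flange top 0.0194 [195.07190119 283.13453691]
flange top 0.0254 [192.60721841 283.09381622]
barb rim [263.94653408 283.6138253 ] [295.5826132  283.53609817]
seal outer/inner 0 [179.49213409 284.17213692] [184.42069224 284.16463648] [178.25468433 284.17396134]
seal outer/inner 0.006 [181.19730887 284.21307254] [186.2340216  284.20509643] [179.93244676 284.21501312]
[(170, np.int64(210)), (171, np.int64(215)), (172, np.int64(217)), (173, np.int64(218)), (174, np.int64(180)), (175, np.int64(125)), (176, np.int64(111)), (177, np.int64(123)), (178, np.int64(180)), (179, np.int64(134)), (180, np.int64(80)), (181, np.int64(43)), (182, np.int64(45)), (183, np.int64(52)), (184, np.int64(51)), (185, np.int64(59)), (186, np.int64(120)), (187, np.int64(213)), (188, np.int64(223)), (189, np.int64(218)), (190, np.int64(220)), (191, np.int64(220)), (192, np.int64(220)), (193, np.int64(220)), (194, np.int64(194)), (195, np.int64(128)), (196, np.int64(130)), (197, np.int64(207)), (198, np.int64(225)), (199, np.int64(225)), (200, np.int64(226)), (201, np.int64(225)), (202, np.int64(226)), (203, np.int
[... 313 characters left out ...]
22)), (268, np.int64(121)), (269, np.int64(125)), (270, np.int64(137)), (271, np.int64(189)), (272, np.int64(217)), (273, np.int64(221)), (274, np.int64(220)), (275, np.int64(217)), (276, np.int64(216)), (277, np.int64(208)), (278, np.int64(124)), (279, np.int64(106)), (280, np.int64(105)), (281, np.int64(103)), (282, np.int64(105)), (283, np.int64(106)), (284, np.int64(105)), (285, np.int64(105)), (286, np.int64(107)), (287, np.int64(105)), (288, np.int64(110)), (289, np.int64(132)), (290, np.int64(165)), (291, np.int64(93)), (292, np.int64(57)), (293, np.int64(65)), (294, np.int64(69)), (295, np.int64(71)), (296, np.int64(73)), (297, np.int64(77)), (298, np.int64(87)), (299, np.int64(83))]
```

Call:
{"api": "jog_arm", "payload": {"plan": [{"offset": [0.003,0.008,0.08],"twist": [0,0,0],"fingers": -1},{"offset": [0.003,0.008,0.16],"twist": [0,0,0],"fingers": -1},{"offset": [0.003,0.008,0.18],"twist": [0,0,0],"fingers": -1}]}}

```text
clock: 11.55
position: [0.5034, 0.0595, 0.1746]
ee_rot: [-0.552, 2.741, 0.634]
force: [-0.0, -0.0, -1.7]
width: 0.175
gripper_force: 40.0
```

```bash
python3 -c "from h import *;foot()"
```

```text
t 11.55 foot z mm 2.44 lat(tool xy) [1.04 0.7 ] tilt 0.07 yaw -157.2
F tool [ 0.62 -0.61  1.48] T tool [ 0.57  0.53 -0.04] w 0.175 [ 0.94  0.44 -1.    2.03 -0.19  0.69  2.12]
```

Call:
{"api": "jog_arm", "payload": {"plan": [{"offset": [0,0,0.01],"twist": [0,0,0],"fingers": -1},{"offset": [0,0,0.02],"twist": [0,0,0],"fingers": -1}]}}

```text
clock: 11.8
position: [0.5047, 0.06, 0.173]
ee_rot: [-0.551, 2.739, 0.633]
force: [-0.4, -0.2, -2.1]
width: 0.173
gripper_force: 40.0
```

```bash
python3 -c "from h import *;foot()"
```

```text
t 11.8 foot z mm 0.58 lat(tool xy) [ 0.21 -0.1 ] tilt 0.18 yaw -157.2
F tool [ 1.14 -0.73  1.7 ] T tool [ 0.54  0.45 -0.03] w 0.173 [ 0.93  0.44 -1.    2.03 -0.19  0.68  2.12]
```

Call:
{"api": "jog_arm", "payload": {"plan": [{"offset": [0.002,0.003,0.008],"twist": [0,0,0],"fingers": -1},{"offset": [0.002,0.003,0.016],"twist": [0,0,0],"fingers": -1}]}}

```text
clock: 12.05
position: [0.5045, 0.0613, 0.171]
ee_rot: [-0.551, 2.74, 0.632]
force: [-1.1, -0.4, -2.6]
width: 0.171
gripper_force: 40.0
```

```bash
python3 -c "from h import *;foot()"
```

```text
t 12.05 foot z mm -1.76 lat(tool xy) [0.64 0.31] tilt 0.19 yaw -157.2
F tool [ 1.96 -0.8   1.84] T tool [ 0.62  0.47 -0.05] w 0.171 [ 0.93  0.44 -1.    2.03 -0.19  0.67  2.12]
```

Call:
{"api": "jog_arm", "payload": {"plan": [{"offset": [0,0,0.006],"twist": [0,0,0],"fingers": -1},{"offset": [0,0,0.012],"twist": [0,0,0],"fingers": -1}]}}

```text
clock: 12.3
position: [0.5049, 0.0622, 0.1694]
ee_rot: [-0.551, 2.74, 0.633]
force: [0.2, -0.2, -1.8]
width: 0.171
gripper_force: 40.0
```

```bash
python3 -c "from h import *;foot()"
```

```text
t 12.3 foot z mm -3.63 lat(tool xy) [0.62 0.33] tilt 0.18 yaw -157.2
F tool [ 0.48 -0.92  1.5 ] T tool [ 0.64  0.46 -0.09] w 0.171 [ 0.92  0.45 -1.    2.03 -0.19  0.67  2.12]
```

Call:
{"api": "jog_arm", "payload": {"plan": [{"offset": [0,0.002,0.006],"twist": [0,0,0],"fingers": -1},{"offset": [0,0.002,0.012],"twist": [0,0,0],"fingers": -1}]}}

```text
clock: 12.55
position: [0.5055, 0.0631, 0.1683]
ee_rot: [-0.55, 2.739, 0.632]
force: [-4.7, -7.5, 12.7]
width: 0.172
gripper_force: 40.0
```

```bash
python3 -c "from h import *;foot()"
```

```text
t 12.55 foot z mm -5.02 lat(tool xy) [0.12 0.35] tilt 0.22 yaw -157.2
F tool [  2.07   0.37 -15.34] T tool [ 0.12  0.87 -0.07] w 0.172 [ 0.92  0.45 -1.    2.04 -0.19  0.66  2.11]
```

Call:
{"api": "jog_arm", "payload": {"plan": [{"offset": [0,0,0.004],"twist": [0,0,0],"fingers": -1},{"offset": [0,0,0.008],"twist": [0,0,0],"fingers": -1}]}}

```text
clock: 12.8
position: [0.5064, 0.0631, 0.1681]
ee_rot: [-0.549, 2.739, 0.631]
force: [-10.3, -13.0, 24.7]
width: 0.174
gripper_force: 40.1
```

```bash
python3 -c "from h import *;foot()"
```

```text
t 12.8 foot z mm -5.44 lat(tool xy) [-0.58 -0.08] tilt 0.29 yaw -157.2
F tool [  4.54   2.47 -29.31] T tool [-0.43  1.39 -0.04] w 0.174 [ 0.92  0.45 -0.99  2.04 -0.19  0.66  2.11]
```

Call:
{"api": "jog_arm", "payload": {"plan": [{"offset": [0,0,-0.011],"twist": [0,0,0],"fingers": -1},{"offset": [0,0,-0.011],"twist": [0,0,0.025],"fingers": -1},{"offset": [0,0,-0.011],"twist": [0,0,0.05],"fingers": -1}]}}

```text
clock: 13.18
position: [0.5049, 0.0632, 0.1683]
ee_rot: [-0.111, 2.851, 0.703]
force: [0.4, 0.9, -2.8]
width: 0.174
gripper_force: 40.0
```

```bash
python3 -c "from h import *;foot()"
```

```text
t 13.18 foot z mm -5.02 lat(tool xy) [0.85 0.45] tilt 0.17 yaw -175.5
F tool [ 0.17 -0.47  2.92] T tool [ 0.74  0.26 -0.03] w 0.174 [ 0.86  0.41 -0.91  2.04 -0.27  0.67  1.88]
```

Call:
{"api": "jog_arm", "payload": {"plan": [{"offset": [0,0,0],"twist": [0,0,0.028],"fingers": -1},{"offset": [0,0,0],"twist": [0,0,0.056],"fingers": -1}]}}

```text
clock: 13.42
position: [0.5048, 0.0633, 0.1682]
ee_rot: [0.401, 2.9, 0.764]
force: [-1.1, -0.4, -2.4]
width: 0.173
gripper_force: 40.0
```

```bash
python3 -c "from h import *;foot()"
```

```text
t 13.43 foot z mm -5.1 lat(tool xy) [1.09 0.2 ] tilt 0.16 yaw 164.3
F tool [ 1.04 -1.79  1.64] T tool [ 0.75 -0.01 -0.04] w 0.173 [ 0.79  0.38 -0.81  2.04 -0.35  0.68  1.6 ]
```

Call:
{"api": "jog_arm", "payload": {"plan": [{"offset": [0,0,0.005],"twist": [0,0,0],"fingers": -1},{"offset": [0,0,0.01],"twist": [0,0,0],"fingers": -1}]}}

```text
clock: 13.68
position: [0.5052, 0.064, 0.1669]
ee_rot: [0.386, 2.9, 0.762]
force: [-1.5, -0.9, 0.5]
width: 0.177
gripper_force: 40.0
```

```bash
python3 -c "from h import *;foot()"
```

```text
t 13.68 foot z mm -6.63 lat(tool xy) [1.   0.19] tilt 0.17 yaw 164.9
F tool [ 1.15 -0.83 -1.12] T tool [ 0.82 -0.08 -0.04] w 0.177 [ 0.79  0.39 -0.81  2.05 -0.35  0.68  1.61]
```

Call:
{"api": "jog_arm", "payload": {"plan": [{"offset": [0,0,0.0],"twist": [0,0,0.028],"fingers": -1},{"offset": [0,0,0.0],"twist": [0,0,0.056],"fingers": -1}]}}

```text
clock: 13.92
position: [0.5052, 0.0638, 0.1668]
ee_rot: [0.923, 2.864, 0.805]
force: [1.0, -0.2, -2.5]
width: 0.176
gripper_force: 40.0
```

```bash
python3 -c "from h import *;foot()"
```

```text
t 13.93 foot z mm -6.6 lat(tool xy) [ 0.92 -0.34] tilt 0.15 yaw 144.3
F tool [-1.31 -0.79  2.2 ] T tool [ 0.75 -0.31 -0.06] w 0.176 [ 0.72  0.36 -0.72  2.05 -0.42  0.69  1.31]
```

Call:
{"api": "jog_arm", "payload": {"plan": [{"offset": [0,0,0.007],"twist": [0,0,0.028],"fingers": -1},{"offset": [0,0,0.013],"twist": [0,0,0.056],"fingers": -1}]}}

```text
clock: 14.18
position: [0.5056, 0.0649, 0.1652]
ee_rot: [-1.394, -2.627, -0.79]
force: [0.6, -0.3, -2.6]
width: 0.174
gripper_force: 40.0
```

```bash
python3 -c "from h import *;foot()"
```

```text
t 14.18 foot z mm -8.62 lat(tool xy) [ 0.86 -0.49] tilt 0.15 yaw 124.2
F tool [-1.34 -0.75  2.2 ] T tool [ 0.58 -0.52 -0.03] w 0.174 [ 0.65  0.34 -0.63  2.06 -0.48  0.7   1.02]
```

Call:
{"api": "jog_arm", "payload": {"plan": [{"offset": [0,0,0.004],"twist": [0,0,0.028],"fingers": -1},{"offset": [0,0,0.008],"twist": [0,0,0.056],"fingers": -1}]}}

```text
clock: 14.42
position: [0.5058, 0.0655, 0.1642]
ee_rot: [-1.783, -2.281, -0.74]
force: [0.8, 0.5, -1.2]
width: 0.17
gripper_force: 40.0
```

```bash
python3 -c "from h import *;foot()"
```

```text
t 14.43 foot z mm -9.84 lat(tool xy) [ 0.71 -0.7 ] tilt 0.15 yaw 104.0
F tool [-0.33  0.51  1.44] T tool [ 0.36 -0.6  -0.04] w 0.17 [ 0.58  0.33 -0.54  2.06 -0.52  0.71  0.71]
```

Call:
{"api": "jog_arm", "payload": {"plan": [{"offset": [0,0,0.0035],"twist": [0,0,0.0222],"fingers": -1},{"offset": [0,0,0.0035],"twist": [0,0,0.0222],"fingers": -1}]}}

```text
clock: 14.68
position: [0.5059, 0.0659, 0.1637]
ee_rot: [-1.913, -2.136, -0.716]
force: [0.5, 0.4, -1.3]
width: 0.173
gripper_force: 40.0
```

```bash
python3 -c "from h import *;foot()"
```

```text
t 14.68 foot z mm -10.38 lat(tool xy) [ 0.68 -0.8 ] tilt 0.15 yaw 96.4
F tool [-0.28  0.23  1.38] T tool [ 0.18 -0.63 -0.05] w 0.173 [ 0.56  0.32 -0.51  2.06 -0.54  0.71  0.59]
```

Call:
{"api": "jog_arm", "payload": {"plan": [{"offset": [0,0,0.0031],"twist": [0,0,0.0222],"fingers": -1},{"offset": [0,0,0.0031],"twist": [0,0,0.0222],"fingers": -1}]}}

```text
clock: 14.92
position: [0.5059, 0.066, 0.1634]
ee_rot: [-2.036, -1.98, -0.689]
force: [-0.8, 0.2, -2.1]
width: 0.173
gripper_force: 40.0
```

```bash
python3 -c "from h import *;foot()"
```

```text
t 14.93 foot z mm -10.76 lat(tool xy) [ 0.5  -0.93] tilt 0.15 yaw 88.4
F tool [-0.83 -1.11  1.76] T tool [ 0.09 -0.58 -0.06] w 0.173 [ 0.53  0.32 -0.48  2.07 -0.56  0.72  0.47]
```

Call:
{"api": "jog_arm", "payload": {"plan": [{"offset": [0,0,0.0031],"twist": [0,0,0.0222],"fingers": -1},{"offset": [0,0,0.0031],"twist": [0,0,0.0222],"fingers": -1}]}}

```text
clock: 15.18
position: [0.506, 0.0661, 0.163]
ee_rot: [-2.149, -1.818, -0.659]
force: [0.1, 0.7, -1.9]
width: 0.172
gripper_force: 40.0
```

```bash
python3 -c "from h import *;foot()"
```

```text
t 15.18 foot z mm -11.17 lat(tool xy) [ 0.28 -0.97] tilt 0.16 yaw 80.5
F tool [-0.29 -0.26  1.98] T tool [-0.04 -0.63 -0.1 ] w 0.172 [ 0.51  0.32 -0.45  2.07 -0.57  0.72  0.35]
```

Call:
{"api": "jog_arm", "payload": {"plan": [{"offset": [0,0,0.0031],"twist": [0,0,0.0222],"fingers": -1},{"offset": [0,0,0.0031],"twist": [0,0,0.0222],"fingers": -1}]}}

```text
clock: 15.42
position: [0.506, 0.0663, 0.1626]
ee_rot: [-2.25, -1.649, -0.626]
force: [1.5, 0.5, -1.2]
width: 0.174
gripper_force: 40.0
```

```bash
python3 -c "from h import *;foot()"
```

```text
t 15.43 foot z mm -11.64 lat(tool xy) [ 0.13 -1.1 ] tilt 0.15 yaw 72.5
F tool [0.17 1.25 1.53] T tool [ 0.01 -0.52 -0.04] w 0.174 [ 0.48  0.31 -0.42  2.07 -0.59  0.72  0.22]
```

Call:
{"api": "jog_arm", "payload": {"plan": [{"offset": [0,0,0.0031],"twist": [0,0,0.0222],"fingers": -1},{"offset": [0,0,0.0031],"twist": [0,0,0.0222],"fingers": -1}]}}

```text
clock: 15.68
position: [0.5061, 0.0665, 0.1622]
ee_rot: [-2.34, -1.477, -0.592]
force: [0.3, 0.8, -2.1]
width: 0.173
gripper_force: 40.0
```

```bash
python3 -c "from h import *;foot()"
```

```text
t 15.68 foot z mm -12.09 lat(tool xy) [-0.04 -1.08] tilt 0.16 yaw 64.5
F tool [-0.25  0.02  2.23] T tool [-0.14 -0.56 -0.06] w 0.173 [ 0.46  0.31 -0.39  2.07 -0.6   0.73  0.1 ]
```

Call:
{"api": "jog_arm", "payload": {"plan": [{"offset": [0,0,0.0031],"twist": [0,0,0.0222],"fingers": -1},{"offset": [0,0,0.0031],"twist": [0,0,0.0222],"fingers": -1}]}}

```text
clock: 15.92
position: [0.5062, 0.0668, 0.1618]
ee_rot: [-2.419, -1.3, -0.555]
force: [0.3, 0.5, -1.3]
width: 0.174
gripper_force: 40.0
```

```bash
python3 -c "from h import *;foot()"
```

```text
t 15.93 foot z mm -12.53 lat(tool xy) [-0.13 -1.03] tilt 0.16 yaw 56.6
F tool [-0.16  0.21  1.44] T tool [-0.15 -0.51 -0.11] w 0.174 [ 0.43  0.31 -0.36  2.08 -0.62  0.73 -0.03]
```

Call:
{"api": "jog_arm", "payload": {"plan": [{"offset": [0,0,0.0031],"twist": [0,0,0.0222],"fingers": -1},{"offset": [0,0,0.0031],"twist": [0,0,0.0222],"fingers": -1}]}}

```text
clock: 16.18
position: [0.5065, 0.0668, 0.1615]
ee_rot: [-2.485, -1.12, -0.517]
force: [1.3, -0.3, -0.7]
width: 0.174
gripper_force: 40.0
```

```bash
python3 -c "from h import *;foot()"
```

```text
t 16.18 foot z mm -12.92 lat(tool xy) [-0.21 -0.76] tilt 0.18 yaw 48.6
F tool [0.27 1.3  0.7 ] T tool [-0.37 -0.49 -0.02] w 0.174 [ 0.41  0.3  -0.33  2.08 -0.63  0.73 -0.16]
```

Call:
{"api": "jog_arm", "payload": {"plan": [{"offset": [0,0,0.0031],"twist": [0,0,0.0222],"fingers": -1},{"offset": [0,0,0.0031],"twist": [0,0,0.0222],"fingers": -1}]}}

```text
clock: 16.42
position: [0.5067, 0.0671, 0.1611]
ee_rot: [-2.541, -0.938, -0.477]
force: [0.9, 0.7, -0.4]
width: 0.174
gripper_force: 40.0
```

```bash
python3 -c "from h import *;foot()"
```

```text
t 16.43 foot z mm -13.35 lat(tool xy) [-0.2  -0.65] tilt 0.19 yaw 40.6
F tool [0.85 0.23 0.84] T tool [-0.57 -0.31 -0.  ] w 0.174 [ 0.39  0.3  -0.3   2.08 -0.64  0.74 -0.28]
```

Call:
{"api": "jog_arm", "payload": {"plan": [{"offset": [0,0,0.0031],"twist": [0,0,0.0222],"fingers": -1},{"offset": [0,0,0.0031],"twist": [0,0,0.0222],"fingers": -1}]}}

```text
clock: 16.68
position: [0.5068, 0.0673, 0.1608]
ee_rot: [-2.584, -0.754, -0.435]
force: [2.3, 0.4, 0.4]
width: 0.175
gripper_force: 40.0
```

```bash
python3 -c "from h import *;foot()"
```

```text
t 16.68 foot z mm -13.76 lat(tool xy) [-0.18 -0.59] tilt 0.2 yaw 32.6
F tool [2.14 0.88 0.23] T tool [-0.51 -0.07  0.03] w 0.175 [ 0.36  0.3  -0.27  2.08 -0.66  0.74 -0.41]
```

Call:
{"api": "jog_arm", "payload": {"plan": [{"offset": [0,0,0.0031],"twist": [0,0,0.0222],"fingers": -1},{"offset": [0,0,0.0031],"twist": [0,0,0.0222],"fingers": -1}]}}

```text
clock: 16.92
position: [0.5071, 0.0675, 0.1605]
ee_rot: [-2.616, -0.569, -0.392]
force: [3.0, 0.3, 0.4]
width: 0.173
gripper_force: 40.0
```

```bash
python3 -c "from h import *;foot()"
```

```text
t 16.93 foot z mm -14.16 lat(tool xy) [-0.12 -0.5 ] tilt 0.22 yaw 24.6
F tool [2.82 0.99 0.34] T tool [-0.55  0.19 -0.1 ] w 0.173 [ 0.34  0.3  -0.25  2.08 -0.67  0.74 -0.54]
```

Call:
{"api": "jog_arm", "payload": {"plan": [{"offset": [0,0,0.003],"twist": [0,0,0.02],"fingers": -1},{"offset": [0,0,0.0055],"twist": [0,0,0.039],"fingers": -1},{"offset": [0,0,0.0055],"twist": [0,0,0.039],"fingers": -1}]}}

```text
clock: 17.3
position: [0.5074, 0.0678, 0.1598]
ee_rot: [-2.644, -0.243, -0.314]
force: [3.0, -0.4, 2.3]
width: 0.174
gripper_force: 40.0
```

```bash
python3 - <<'E'
from h import *
foot()
for n in("side","scene"):
    im=get_image(n)
    for t in("nipple",):
        for o in landmark_of(t,n):
            rc=np.array(o["at"])*[420,560];print(n,round(o["conf"],2),rc.round(1))
    print("exp foot",proj(n,P-A*.0146))
E
```

```text
t 17.3 foot z mm -14.9 lat(tool xy) [-0.06 -0.4 ] tilt 0.23 yaw 10.6
F tool [ 3.45  0.08 -1.68] T tool [-0.45  0.48 -0.1 ] w 0.174 [ 0.3   0.29 -0.2   2.09 -0.69  0.75 -0.77]
side 0.85 [176.4 248.2]
exp foot [214.65888944 296.76337355]
scene 0.87 [311.4 177.7]
scene 0.75 [284.7 186.2]
scene 0.63 [201. 291.]
exp foot [203.70625518 294.63746149]
```

Call:
{"api": "jog_arm", "payload": {"plan": [{"offset": [0,0,0.0012],"twist": [0,0,0.011],"fingers": -1},{"offset": [0,0,0.0012],"twist": [0,0,0.011],"fingers": -1},{"offset": [0,0,0.0012],"twist": [0,0,0.011],"fingers": -1}]}}

```text
clock: 17.88
position: [0.5072, 0.0678, 0.1596]
ee_rot: [-2.645, -0.146, -0.289]
force: [3.8, -0.9, 3.3]
width: 0.175
gripper_force: 40.0
```

```bash
python3 -c "from h import *;foot()"
```

```text
t 17.88 foot z mm -15.13 lat(tool xy) [-0.34 -0.34] tilt 0.22 yaw 6.4
F tool [ 4.42 -0.1  -2.62] T tool [-0.29  0.78 -0.16] w 0.175 [ 0.29  0.29 -0.19  2.09 -0.69  0.75 -0.83]
```

Call:
{"api": "jog_arm", "payload": {"plan": [{"offset": [0,0,0],"twist": [0,0,0],"fingers": -0.3},{"offset": [0,0,0],"twist": [0,0,0],"fingers": 0.2},{"offset": [0,0,0],"twist": [0,0,0],"fingers": 0.4},{"offset": [0,0,0],"twist": [0,0,0],"fingers": 0.4},{"offset": [0,0,0],"twist": [0,0,0],"fingers": 0.4}]}}

```text
clock: 18.5
position: [0.5066, 0.068, 0.1592]
ee_rot: [-2.645, -0.143, -0.287]
force: [0.5, -0.2, -0.2]
width: 0.665
gripper_force: 0.0
```

```bash
python3 -c "from h import *;foot()"
```

```text
t 18.5 foot z mm -15.42 lat(tool xy) [-1.01 -0.45] tilt 0.15 yaw 6.2
F tool [0.42 0.32 0.18] T tool [-0.51 -0.25  0.03] w 0.665 [ 0.29  0.29 -0.19  2.09 -0.69  0.75 -0.84]
```

Call:
{"api": "jog_arm", "payload": {"plan": [{"offset": [0,0,-0.15],"twist": [0,0,0],"fingers": 0.4},{"offset": [0,0,-0.4],"twist": [0,0,0],"fingers": 0.4},{"offset": [0,0,-0.8],"twist": [0,0,0],"fingers": 0.4},{"offset": [0,0,-0.8],"twist": [0,0,0],"fingers": 0.4}]}}

```text
clock: 19.0
position: [0.4873, 0.0092, 0.2668]
ee_rot: [-2.647, -0.141, -0.297]
force: [-0.0, 0.4, -0.8]
width: 0.702
gripper_force: 0.0
```

```bash
python3 - <<'E'
from h import *
foot()
c=calibration("wrist");im=get_image("wrist")
for o in landmark_of("nipple","wrist"):print(round(o["conf"],2),(np.array(o["at"])*[420,560]).round(1))
for z in(-.0146,-.012,0.0094,.0374,.0674):print(z,proj("wrist",P+A*z,c).round(1))
x=R.from_rotvec(observe()["ee_rot"]).as_matrix()[:,0]
for z in(-.0146,-.012):print("flange top edge +x,-x",proj("wrist",P+A*(z+.024)+x*.027,c).round(1),proj("wrist",P+A*(z+.024)-x*.027,c).round(1))
print("foot/barbtop rc for z-14.6",proj("wrist",P+A*.0674,c))
k=int(round(proj("wrist",P,c)[1]))
print([(i,v) for i,v in zip(range(90,300),im[90:300,k].mean(1).astype(int))])
for r in (140,150,160):
    pass
E
```

```text
t 19.0 foot z mm 108.67 lat(tool xy) [1.63 0.62] tilt 0.61 yaw 6.2
F tool [-0.2   0.04  0.89] T tool [-0.44 -0.27 -0.02] w 0.702 [ 0.37  0.15 -0.11  1.96 -0.59  1.05 -0.9 ]
0.93 [187. 281.]
0.76 [183.4 165.6]
0.63 [216.8 142.2]
-0.0146 [186.2 279.8]
-0.012 [186.8 279.8]
0.0094 [191.6 279.8]
0.0374 [199.  279.8]
0.0674 [208.6 279.8]
flange top edge +x,-x [165.4 279.7] [216.8 279.8]
flange top edge +x,-x [165.8 279.7] [217.6 279.8]
foot/barbtop rc for z-14.6 [208.58887033 279.7868376 ]
[(90, np.int64(60)), (91, np.int64(64)), (92, np.int64(64)), (93, np.int64(64)), (94, np.int64(63)), (95, np.int64(67)), (96, np.int64(65)), (97, np.int64(67)), (98, np.int64(72)), (99, np.int64(68)), (100, np.int64(68)), (101, np.int64(63)), (102, np.int64(65)), (103, np.int64(63)), (104, np.int64(67)), (105, np.int64(65)), (106, np.int64(71)), (107, np.int64(72)), (108, np.int64(74)), (109, np.int64(77)), (110, np.int64(77)), (111, np.int64(81)), (112, np.int64(83)), (113, np.int64(82)), (114, np.int64(78)), (115, np.int64(73)), (116, np.int64(66)), (117, np.int64(69)), (118, np.int64(63)), (119, np.in
[... 3202 characters left out ...]
, (267, np.int64(68)), (268, np.int64(65)), (269, np.int64(63)), (270, np.int64(63)), (271, np.int64(64)), (272, np.int64(66)), (273, np.int64(65)), (274, np.int64(67)), (275, np.int64(70)), (276, np.int64(70)), (277, np.int64(66)), (278, np.int64(70)), (279, np.int64(74)), (280, np.int64(74)), (281, np.int64(77)), (282, np.int64(67)), (283, np.int64(64)), (284, np.int64(63)), (285, np.int64(58)), (286, np.int64(51)), (287, np.int64(52)), (288, np.int64(54)), (289, np.int64(55)), (290, np.int64(54)), (291, np.int64(64)), (292, np.int64(74)), (293, np.int64(89)), (294, np.int64(100)), (295, np.int64(104)), (296, np.int64(100)), (297, np.int64(110)), (298, np.int64(120)), (299, np.int64(117))]
```

```bash
python3 - <<'E'
from h import *
s=observe();c=calibration("wrist");im=cv2.cvtColor(get_image("wrist"),cv2.COLOR_RGB2GRAY)
M=tilted(6.2,AZ).as_matrix();x,y=M[:,0],M[:,1]
g=(np.arange(161)-80)*.0003;X,Y=np.meshgrid(g,g)
for z in(.0114,.0374):
    rc=np.array([proj("wrist",P+A*z+a*x+b*y,c) for a,b in zip(X.ravel(),Y.ravel())]).reshape(161,161,2).astype(np.float32)
    w=cv2.GaussianBlur(cv2.remap(im,rc[...,1],rc[...,0],cv2.INTER_LINEAR).astype(np.float32),(0,0),3)
    gx,gy=cv2.Sobel(w,5,1,0),cv2.Sobel(w,5,0,1);r=np.hypot(X,Y);m=(r>.008)&(r<.019)
    mag=np.hypot(gx,gy)**2*m;th=np.degrees(np.arctan2(gy,gx))%90
    h,_=np.histogram(th,18,(0,90),weights=mag);print(z,(100*h/h.sum()).round(0))
for t in("wash_bottle","blind_ferrule","forceps"):
    for n in("scene","side"):
        get_image(n);print(t,n,[(np.array(o["at"])*[420,560]).round(0).tolist() for o in landmark_of(t,n)[:1]])
E
```

```text
0.0114 [12.  6.  4.  4.  3.  5.  2.  2.  3.  4.  5.  6.  5.  4.  3.  4.  6. 21.]
0.0374 [14.  9.  8.  8.  3.  3.  2.  1.  1.  2.  3.  4.  4.  4.  3.  3.  6. 22.]
wash_bottle scene [[234.0, 381.0]]
wash_bottle side [[354.0, 260.0]]
blind_ferrule scene [[245.0, 349.0]]
blind_ferrule side [[301.0, 264.0]]
forceps scene [[270.0, 294.0]]
forceps side [[352.0, 257.0]]
```

```bash
python3 -c "from cell import *;print(sign_off())"
```

```text
the job is handed in; nothing more can be done
None
```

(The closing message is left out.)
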